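# Set the time-delay dial and store it

## Robot

A 6-joint arm with a two-finger parallel gripper is mounted at the origin on the work surface. World frame = base frame: x ahead of the robot, y to its left, z up, the work surface at z = 0. Lengths are in m, angles in rad, forces in N, time in s.
With the tool pointing down it reaches from about 0.275 to 0.85 m from the base axis. Payload 19 kg.
Tool frame: the origin (TCP) lies midway between the tips of the shut fingers; the grasp point (between the pads) lies 19 mm behind it; z points along the fingers, x is the direction in which the jaws open and shut, and the axes are right-handed (so a half turn about z gives the same grasp; the last joint's range is limited). The gripper opens to 85 mm and grips with 20 to 120 N. Pads are 22 mm wide; open, the fingers measure 114 mm over their backs; the gripper's body (76 mm by 85 mm) begins 54 mm behind the grasp point. The pads swing forward as they close: fully open they stand 13 mm farther back than shut.
Start: joints at [-1.376, 0.15, 1.437, -0, 1.554, -0.134], TCP at [0.186, -0.544, 0.231] pointing down, gripper open.
Joint ranges: [-2.8, 2.8], [-0.68, 2.1], [0.12, 2.68], [-1.39, 4.53], [0.16, 2.79], [-2.81, 2.81]. Speed limits (rad/s): [1.89, 1.89, 2.22, 3.01, 3.01, 3.01].

## Interface

Orientations are given as a rotation vector (axis times angle).
In Python, from station import ctrl gives the robot as it stands. The module is installed in compiled form; this text tells all that it offers.
- The arm moves only by the tool carry_out, never from a script. Its argument "targets" is a list of rows, each an object with "dp": the shift along the tool's x, y, z in mm, a list of three; "turn": the turn, a rotation vector about the tool's x, y, z in degrees, a list of three; "gripper": the closure, from -1 (fully open) to 1 (shut), so that 0 is half open. A call has exactly 10 rows; each row is the pose to reach, as a shift and turn from the pose commanded when the call began, along the tool's axes at that moment; what a row does not reach only later rows make up. A row lasts 1/8 s, in which the tool goes at most 62.5 mm and 10.7 degrees, less where a joint would pass 70% of its speed; a pose out of reach is approached as far as the arm can. A call with a gripper value outside its range is refused whole. The fingers move at their own pace and stop on an object; "squeeze" is the grip in N (left out, the last holds). Time passes only in rows, so rows that repeat a pose let the fingers close, or fill a call up. It gives the time, the measured TCP pose, the force and the opening at its end, in the units of the state.
- ctrl.observe(): the state, without advancing time (a new reading comes with each control period).
- ctrl.get_image(name): name is "scene" or "side" or "wrist"; returns a dict with "color" (420x560x3 uint8, red, green, blue), "fx", "fy", "cx", "cy" (pixels), "R" (3x3) and "t" (3): a world point X has camera coordinates R X + t; the wrist camera has in their place "T_tool_cam" (4x4, takes a point from camera to tool coordinates, whose origin is the TCP and whose axes are the tool frame's). Camera axes: x right, y down, z forward; pixel columns grow to the right and rows downward; lengths in m; the calibration is good to about 2 mm. The wrist camera is an equidistant fisheye: a pixel r from the principal point sees the ray r / f radians off the axis. A picture is of the moment at which its call begins: read the wrist's pose just before it. There is no depth.
- ctrl.hand_in(): hands the job in, once; it reports no verdict.
Trained networks look in a picture, given as the dict that the camera call returned (one of the last four; its "shot" number tells which), for a name from the list of things; names that differ only in an ending like _2 or _b are one class to them, and where a whole thing is asked for, a point or a joint stands for the part that bears it (a point fixed in the world has none). Each returns a list of dicts, best first, with "score" (0 to 1); they miss things now and then, are a little off and sometimes report something else, mostly with a low value. They report only what shows in the picture. A call takes as long as a camera call. They do not tell look-alikes from the thing itself.
- ctrl.masks_of(picture, query): "mask" (420x560 bool, what is visible of it) and "location" ([row, column] in pixels, amid what is visible of it).
- ctrl.pinpoint(picture, query): "location" ([row, column] in pixels: a listed point, or the origin of a listed thing).
The state is a dict: "time_s": time; "joint_positions": joint angles; "joint_velocities": joint speeds; "joint_torque": joint torques, N m; "ee_pos": TCP position; "ee_rot": TCP orientation; "wrist_force": force on the tool from outside, world axes, zero at the start; "wrist_torque": the same for the moment, N m; "finger_gap": finger opening in m.
Only numpy, scipy, OpenCV 4.12 (cv2) and the standard library are available. Lean on these libraries where they do the work, as an engineer would, in place of code of your own. Each camera call takes 0.05 s, during which the arm holds its last target. There are 200 camera calls.

## Task

With a fingertip, gently push the peg on the dial round, either way, until the dial's white index line lines up with the red marker on the scale. Then press the green button right down to store the setting, and let it go. Do not squeeze or lift the dial, do not press the green button before the lines match, and leave the black button and the loose parts alone.

Things in the scene. Friction and masses are not known exactly. Their poses are not given: they have to be found in the camera images.
- dial_centre (a point): Point on the dial's vertical axis at the height of the dial's upper face (51 mm above the table). The dial is a black disc, 120 mm across and 10 mm thick, lying flat on a square grey console (190 x 190 mm, aluminium top 40 mm above the table) fixed to the table; the console's place and yaw vary. A flat steel cap, 32 mm across and 3 mm high, marks the middle. There are black scale ticks every 15 degrees around it on the console.
- index_tip (a point): Outer end of the white index line on the dial, at the dial's rim, 60 mm from the axis, at the height of the dial's upper face. The line (4 mm wide, 36 mm long) runs radially.
- peg_top (a point): Top centre of the finger peg: an upright post with a free-turning aluminium sleeve, 16 mm across, standing 30 mm above the dial's upper face (top 81 mm above the table), 42 mm from the axis, exactly opposite the index line. Pushing it sideways turns the dial; it takes about 1.5 to 2.5 N, and the dial stays where it is left. A push or squeeze above 15 N on the dial is too rough, and so is a bump against the standing peg much faster than 0.1 m/s.
- marker_tip (a point): The point that the index tip must meet: 60 mm from the dial's axis at the height of the dial's upper face, in line with the red marker. The marker is a fixed red bar, 5 mm wide, lying radially on the console from 63 to 90 mm from the axis, at most 6 mm high, with a 14 mm wide outer end. It may be anywhere round the scale.
- dial (a joint): Angle of the dial, rad, growing counter-clockwise seen from above; there are no stops within a full turn either way. Zero is with the index along the console's own x axis.
- dial_lift (a joint): How far the dial has been lifted on its spindle, m: 0 is seated. The dial with its bush (0.3 kg) is held down only by its weight.
- green_button_top (a point): Centre of the top of the green push button, 32 mm across, pressed straight down 6 mm against a spring (4 N when fully down; it comes back up). It sits on a grey station 90 x 80 mm, 40 mm high, on one side of the console: either side.
- green_button (a joint): Travel of the green button, m: 0 is up, 0.006 fully down.
- black_button_top (a point): Centre of the top of the like black push button, on a like station on the other side; not to be pressed.
- black_button (a joint): Travel of the black button, m: 0 is up.
- air_cylinder: Loose bystander: small aluminium air cylinder lying down, about 140 x 36 x 33 mm; origin under its centre.
- valve_block: Loose bystander: aluminium valve block with black top, 50 x 36 x 48 mm; origin under its centre.
- fitting: Loose bystander: upright brass fitting with a blue collar, 28 mm across, 42 mm high; origin under its centre.
There are look-alikes about, which are no part of the job. What is shaped like the part that bears green_button_top but blue is not meant.

How it is judged:
By the outcome, as a careful person would: the job done as asked, in the order asked, and still so for the second after the job is handed in, with the robot touching nothing.
It also fails if it takes over 51 s, if anything falls off the work surface, if the arm or the gripper's body presses on something with over 40 N, if the wrist force passes 120 N, or if a joint passes its speed limit or range.

## Working session

There is one attempt and no reset: what is moved stays moved. The work goes in short steps, Python scripts to look and compute and a tool call to move; the robot and the scene stay as the last step left them, time stands still between calls to the robot, and variables do not carry over. Pictures are saved under pics/ and viewed, about 8 in all and at most 12, crops included, and the job is handed in when it is done.

Besides the shell and the picture viewer there is one more tool, called as name(argument=value, ...), one argument or row to a line, values as JSON. carry_out: Moves the arm, as the interface text tells. Its arguments: {"type":"object","properties":{"targets":{"type":"array","items":{"type":"object","properties":{"dp":{"type":"array","items":{"type":"number"}},"turn":{"type":"array","items":{"type":"number"}},"gripper":{"type":"number"}}}},"squeeze":{"type":"number"}},"required":["targets"]}

```bash
mkdir -p pics; cat > h.py <<'E'
import numpy as np, cv2
from scipy.spatial.transform import Rotation as Rt
from station import ctrl
def ray(p,loc,st=None):
    r,c=loc
    if 'R' in p:
        d=np.array([(c-p['cx'])/p['fx'],(r-p['cy'])/p['fy'],1.]);R=np.array(p['R'])
        return -R.T@np.array(p['t']),R.T@d
    u=np.array([(c-p['cx'])/p['fx'],(r-p['cy'])/p['fy']]);th=np.linalg.norm(u)
    d=np.r_[u/(th+1e-12)*np.sin(th),np.cos(th)]
    T=np.array(p['T_tool_cam']);W=Rt.from_rotvec(st['ee_rot']).as_matrix()
    return W@T[:3,3]+st['ee_pos'],W@T[:3,:3]@d
def at(p,loc,z,st=None):
    o,d=ray(p,loc,st);return o+d*(z-o[2])/d[2]
def save(p,n): cv2.imwrite('pics/'+n,p['color'][:,:,::-1])
Z=dict(dial_centre=.051,index_tip=.051,peg_top=.081,marker_tip=.051,green_button_top=.05,black_button_top=.05)
def report(p,st=None,q=Z):
    for k in q:
        for r in ctrl.pinpoint(p,k)[:3]:
            print(k,round(r['score'],2),np.round(r['location'],1),np.round(at(p,r['location'],Z.get(k,0),st),4))
E
python3 - <<'E'
from h import *
s=ctrl.observe();print(s)
a=ctrl.get_image('scene');save(a,'scene.png');report(a)
b=ctrl.get_image('side');save(b,'side.png');print('side');report(b)
cv2.imwrite('pics/both.png',cv2.resize(np.hstack([a['color'],b['color']])[:,:,::-1],(800,300)))
E
```

```text
{'time_s': 0.0, 'joint_positions': array([-1.37599532e+00,  1.50952255e-01,  1.43799928e+00, -6.05563169e-06,
        1.55382429e+00, -1.34017502e-01]), 'joint_velocities': array([ 1.72890032e-05, -3.03905449e-04, -1.04553575e-03, -1.62128531e-03,
       -1.46861327e-03, -1.35256958e-03]), 'joint_torque': array([ 2.01326329e-03, -7.13063622e+01, -5.70861948e+01, -1.30840814e-05,
        9.04602057e-03,  2.02230621e-05]), 'ee_pos': array([ 0.18560379, -0.54396116,  0.2307105 ]), 'ee_rot': array([-2.55441220e+00,  1.82743391e+00,  1.35966160e-03]), 'wrist_force': array([ 0.46000578,  1.14377669, -0.19396085]), 'wrist_torque': array([0.01829561, 0.0033855 , 0.02855731]), 'finger_gap': 0.0856468671458014}
dial_centre 0.72 [275.6 330.6] [ 0.8339 -0.0555  0.051 ]
dial_centre 0.7 [195.2 279.8] [ 0.5369 -0.0086  0.051 ]
index_tip 0.66 [212.4 295.5] [ 0.6177 -0.0111  0.051 ]
peg_top 0.89 [177.3 273.5] [ 0.501  -0.0059  0.081 ]
marker_tip 0.55 [179.3 294.4] [0.4904 0.0569 0.051 ]
marker_tip 0.36 [210.8 294.7] [ 0.6113 -0.0095  0.051 ]
marker_tip 0.17 [178.  274.2] [0.4596 0.0161 0.051 ]
green_button_top 0.56 [219.9  98.9] [ 0.4243 -0.4071  0.05  ]
black_button_top 0.44 [151.4 358.3] [0.4471 0.2802 0.05  ]
side
dial_centre 0.86 [211.5 245. ] [ 0.5377 -0.0067  0.051 ]
index_tip 0.59 [208.6 271.2] [ 0.6   -0.005  0.051]
index_tip 0.25 [205.9 227.3] [0.4965 0.0157 0.051 ]
peg_top 0.94 [204. 230.] [ 0.5057 -0.0053  0.081 ]
marker_tip 0.47 [199.9 230.8] [0.5054 0.0338 0.051 ]
green_button_top 0.65 [314.6 223.4] [ 0.4824 -0.2635  0.05  ]
green_button_top 0.51 [394.  202.2] [ 0.4433 -0.4083  0.05  ]
black_button_top 0.46 [131.4 212.9] [0.4622 0.2977 0.05  ]
```

View pics/scene.png

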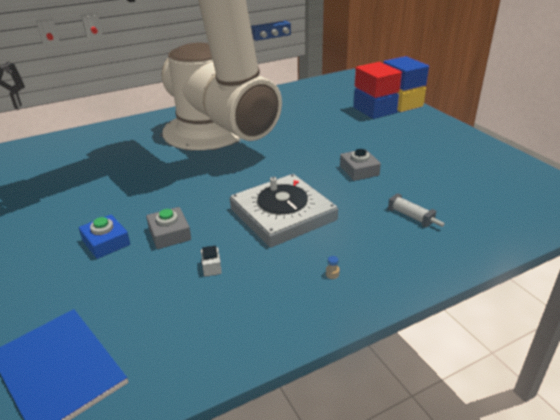

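View pics/side.png

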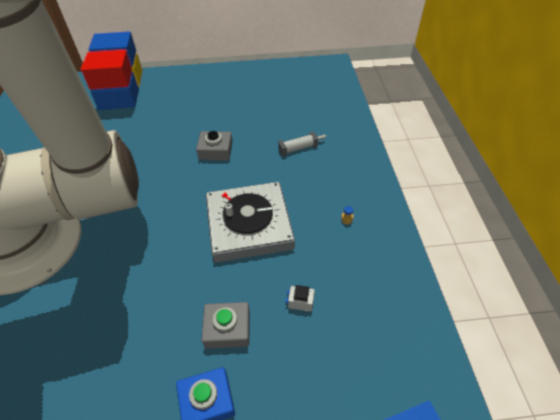

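The grey-station green button is at scene (166,217) / side (223,316). The blue-station look-alike is at scene (101,225) / side (203,393), and is not wanted. The peg is on the robot side of the dial, the index points to +x, and the red marker is at scene (296,183) / side (226,197). I'll shut the gripper and move above the dial for a wrist view.

carry_out(
  targets=[
    {"dp": [-36,-45,-4],"turn": [0,0,0],"gripper": 1},
    {"dp": [-73,-90,-8],"turn": [0,0,0],"gripper": 1},
    {"dp": [-109,-135,-12],"turn": [0,0,0],"gripper": 1},
    {"dp": [-146,-180,-16],"turn": [0,0,0],"gripper": 1},
    {"dp": [-182,-225,-20],"turn": [0,0,0],"gripper": 1},
    {"dp": [-218,-270,-20],"turn": [0,0,0],"gripper": 1},
    {"dp": [-255,-315,-20],"turn": [0,0,0],"gripper": 1},
    {"dp": [-291,-360,-20],"turn": [0,0,0],"gripper": 1},
    {"dp": [-328,-405,-20],"turn": [0,0,0],"gripper": 1},
    {"dp": [-364,-451,-20],"turn": [0,0,0],"gripper": 1},
  ],
  squeeze=20,
)

```text
time_s: 1.95
ee_pos: [0.4957, -0.0522, 0.2516]
ee_rot: [-2.555, 1.828, -0.001]
wrist_force: [1.4, -2.0, 0.2]
finger_gap: 0.0001
```

```bash
python3 - <<'E'
from h import *
s=ctrl.observe();print(s['time_s'],s['ee_pos'],s['ee_rot'],s['joint_positions'],s['finger_gap'])
a=ctrl.get_image('wrist');print(np.round(a['T_tool_cam'],3),a['fx']);save(a,'w1.png');report(a,s)
E
```

```text
1.95 [ 0.49565862 -0.05215637  0.25158559] [-2.55494113e+00  1.82767153e+00 -9.21018355e-04] [-2.59561714e-01 -1.70292163e-02  1.57491448e+00  1.54178395e-05
  1.58307469e+00  9.82343298e-01] 7.698482323978145e-05
[[ 1.     0.001 -0.001 -0.   ]
 [-0.001  0.947  0.321 -0.083]
 [ 0.001 -0.321  0.947 -0.143]
 [ 0.     0.     0.     1.   ]] 325.19226210127806
dial_centre 0.63 [121.5 250.3] [ 0.5457 -0.0043  0.051 ]
index_tip 0.97 [ 67.9 265.2] [ 0.6043 -0.001   0.051 ]
peg_top 0.81 [169.1 235.9] [ 0.499 -0.007  0.081]
marker_tip 0.5 [147.3 200.6] [0.503  0.0387 0.051 ]
green_button_top 0.83 [294.1 493.5] [ 0.4397 -0.4176  0.05  ]
green_button_top 0.71 [167.7 235.1] [ 0.4928 -0.0039  0.05  ]
green_button_top 0.66 [250.3 442.3] [ 0.4785 -0.2826  0.05  ]
black_button_top 0.61 [128.3  25.9] [0.4618 0.2856 0.05  ]
```

View pics/w1.png

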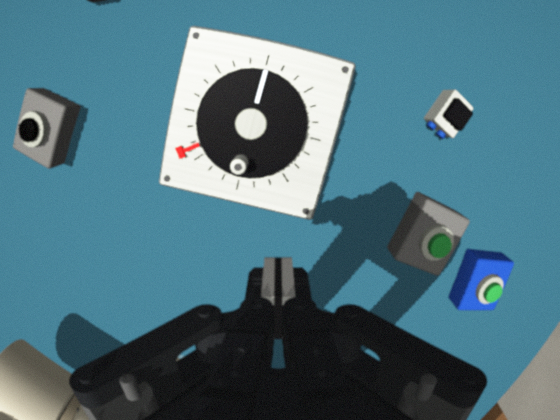

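Wrist view: the index points up (265,68), the peg is at (238,165), and the red marker is at (200,146)–(178,153). The grey green-button station is at (440,245) and the blue one at (492,291). Next I'll fit the dial geometry.

```bash
cat >> h.py <<'E'
def geom(p,st,c0=None):
    im=p['color'].astype(int);R,G,B=im[...,0],im[...,1],im[...,2]
    rc=np.argwhere(np.ones(R.shape,bool)).reshape(*R.shape,2)
    o,_=ray(p,(200,200),st)
    def P(m,z): return np.array([at(p,x,z,st)[:2] for x in np.argwhere(m)])
    def W(c,r0,r1,m,z):
        q=P(m,z);d=np.linalg.norm(q-c,axis=1);return q[(d>r0)&(d<r1)]
    c=np.array(c0)
    dark=(R<70)&(G<70)&(B<70)
    q=W(c,0,.075,dark,.051)
    h=cv2.convexHull((q*1e5).astype(np.float32))
    # robust circle fit of hull vertices
    from scipy.optimize import least_squares
    h=h[:,0]/1e5
    f=least_squares(lambda v:np.linalg.norm(h-v[:2],axis=1)-v[2],[*c,.06],loss='soft_l1',f_scale=.001)
    c=f.x[:2];print('centre',np.round(f.x,4),len(h))
    wh=(R>150)&(G>150)&(B>150)
    q=W(c,.028,.056,wh,.051);a=np.arctan2(*(q-c).T[::-1])
    m=np.angle(np.exp(1j*a).mean());k=abs(np.angle(np.exp(1j*(a-m))))<.15
    m=np.angle(np.exp(1j*a[k]).mean())
    red=(R>140)&(G<80)&(B<80)
    q=W(c,.06,.1,red,.045);a2=np.arctan2(*(q-c).T[::-1]);mm=np.angle(np.exp(1j*a2).mean())
    print('index deg',np.degrees(m),k.sum(),len(k),'marker deg',np.degrees(mm),len(a2),'diff',np.degrees(np.angle(np.exp(1j*(mm-m)))))
    return c,m,mm
E
python3 - <<'E'
from h import *
s=ctrl.observe();a=ctrl.get_image('wrist')
geom(a,s,(.541,-.006))
E
```

```text
centre [ 0.544  -0.0057  0.0581] 60
index deg nan 0 302 marker deg 128.95569565528834 92 diff nanh.py:40: RuntimeWarning: Mean of empty slice.
  m=np.angle(np.exp(1j*a[k]).mean())
  ret = ret.dtype.type(ret / rcount)
```

```bash
cat >> h.py <<'E'
def rows(st,wps):
    W=Rt.from_rotvec(st['ee_rot']);x=W.as_matrix()[:,0];y0=np.degrees(np.arctan2(x[1],x[0]))
    for w in wps:
        d=W.inv().apply(np.array(w[:3])-st['ee_pos'])*1e3
        t=-((w[3]-y0+180)%360-180);print('{"dp":[%.1f,%.1f,%.1f],"turn":[0,0,%.1f],"gripper":1},'%(*d,t))
def pushpose(C,phi,d,z=.062,r=.042):
    a=np.radians(phi);er=np.array([np.cos(a),np.sin(a)]);et=np.array([-er[1],er[0]])
    return [*(np.array(C)+r*er-d*et),z,phi+90]
E
python3 - <<'E'
import re
t=open('h.py').read()
t=t.replace("def geom(p,st,c0=None):","def geom(p,st,c0=None,i0=0):").replace("m=np.angle(np.exp(1j*a).mean());k=abs","m=np.radians(i0);k=abs").replace("<.15\n","<.2\n")
open('h.py','w').write(t)
E
python3 - <<'E'
from h import *
s=ctrl.observe();a=ctrl.get_image('wrist')
C,m,mm=geom(a,s,(.541,-.006),3.5)
ph=np.degrees(m)+180
rows(s,[pushpose((.543,-.005),ph,.030,.11),pushpose((.543,-.005),ph,.030,.062)])
E
```

```text
centre [ 0.5439 -0.0056  0.0581] 66
index deg 4.125219187088054 148 299 marker deg 129.07231730341866 93 diff 124.94709811633058
{"dp":[-71.5,-28.9,141.4],"turn":[0,0,14.6],"gripper":1},
{"dp":[-71.5,-28.8,189.4],"turn":[0,0,14.6],"gripper":1},
```

carry_out(
  targets=[
    {"dp": [-25,-10,40],"turn": [0,0,5],"gripper": 1},
    {"dp": [-50,-20,85],"turn": [0,0,10],"gripper": 1},
    {"dp": [-71,-29,120],"turn": [0,0,14.5],"gripper": 1},
    {"dp": [-71,-29,141],"turn": [0,0,14.5],"gripper": 1},
    {"dp": [-71,-29,141],"turn": [0,0,14.5],"gripper": 1},
    {"dp": [-71,-29,141],"turn": [0,0,14.5],"gripper": 1},
    {"dp": [-71,-29,141],"turn": [0,0,14.5],"gripper": 1},
    {"dp": [-71,-29,141],"turn": [0,0,14.5],"gripper": 1},
    {"dp": [-71,-29,141],"turn": [0,0,14.5],"gripper": 1},
    {"dp": [-71,-29,141],"turn": [0,0,14.5],"gripper": 1},
  ],
  squeeze=50,
)

```text
time_s: 3.65
ee_pos: [0.4995, 0.0225, 0.1104]
ee_rot: [-2.304, 2.136, 0.0]
wrist_force: [0.0, 0.5, 0.1]
finger_gap: -0.0001
```

```bash
python3 - <<'E'
from h import *
s=ctrl.observe();print(s['time_s'],s['ee_pos'],s['wrist_force'],s['finger_gap'])
a=ctrl.get_image('wrist');save(a,'w2.png')
report(a,s,['dial_centre','index_tip','peg_top','marker_tip'])
C,m,mm=geom(a,s,(.543,-.005),4)
E
```

```text
3.65 [0.49948645 0.02253121 0.11041685] [0.00874969 0.48833283 0.08152893] -6.39939365289835e-05
dial_centre 0.87 [164.6 326.3] [ 0.5455 -0.0045  0.051 ]
index_tip 0.7 [ 70.4 331.4] [ 0.6051 -0.0019  0.051 ]
peg_top 0.74 [245.6 329.3] [ 0.5032 -0.0072  0.081 ]
marker_tip 0.74 [219.4 249.7] [0.5047 0.0421 0.051 ]
centre [ 0.539  -0.0062  0.0625] 47
index deg 4.1213774767775915 359 359 marker deg 125.186145878681 334 diff 121.06476840190341
```

View pics/w2.png

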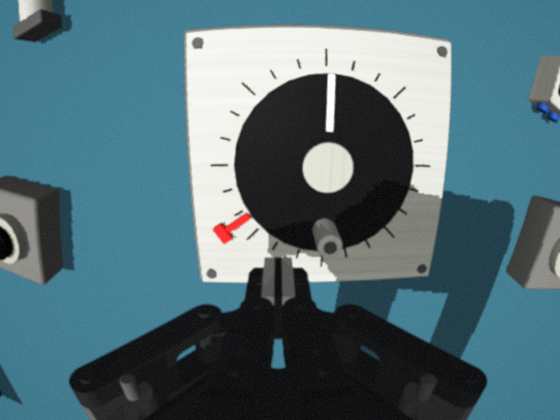

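Close crop: the marker's bar is at (249,217)→(222,233), the peg at (328,243), the index tip at (331,74) and the centre at (327,166). The nets agree on a centre near (0.545,-0.0045). The fingertips are left of the peg, with a gap. Next: descend and start pushing counter-clockwise.

```bash
python3 - <<'E'
from h import *
s=ctrl.observe()
C=(.5447,-.0045)
rows(s,[pushpose(C,183,.030),pushpose(C,183,.024),pushpose(C,183,.018)]+[pushpose(C,183+7*i,.016) for i in range(1,6)])
E
```

```text
{"dp":[-0.6,-1.8,48.3],"turn":[0,0,1.3],"gripper":1},
{"dp":[5.4,-1.6,48.3],"turn":[0,0,1.3],"gripper":1},
{"dp":[11.4,-1.5,48.3],"turn":[0,0,1.3],"gripper":1},
{"dp":[18.6,0.3,48.3],"turn":[0,0,-5.7],"gripper":1},
{"dp":[24.0,1.4,48.3],"turn":[0,0,-12.7],"gripper":1},
{"dp":[29.5,1.9,48.3],"turn":[0,0,-19.7],"gripper":1},
{"dp":[35.0,1.7,48.3],"turn":[0,0,-26.7],"gripper":1},
{"dp":[40.4,0.8,48.3],"turn":[0,0,-33.7],"gripper":1},
```

carry_out(
  targets=[
    {"dp": [0,-1,24],"turn": [0,0,1],"gripper": 1},
    {"dp": [-0.6,-1.8,48],"turn": [0,0,1.3],"gripper": 1},
    {"dp": [5.4,-1.6,48],"turn": [0,0,1.3],"gripper": 1},
    {"dp": [11.4,-1.5,48],"turn": [0,0,1.3],"gripper": 1},
    {"dp": [15,-0.6,48],"turn": [0,0,-2],"gripper": 1},
    {"dp": [18.6,0.3,48],"turn": [0,0,-5.7],"gripper": 1},
    {"dp": [24,1.4,48],"turn": [0,0,-12.7],"gripper": 1},
    {"dp": [29.5,1.9,48],"turn": [0,0,-19.7],"gripper": 1},
    {"dp": [35,1.7,48],"turn": [0,0,-26.7],"gripper": 1},
    {"dp": [40.4,0.8,48],"turn": [0,0,-33.7],"gripper": 1},
  ],
)

```text
time_s: 5.15
ee_pos: [0.502, -0.0184, 0.0634]
ee_rot: [-2.826, 1.37, -0.001]
wrist_force: [-0.3, 0.7, -1.7]
finger_gap: -0.0001
```

```bash
python3 - <<'E'
from h import *
s=ctrl.observe();print(s['time_s'],s['ee_pos'],s['wrist_force'],s['joint_positions'])
a=ctrl.get_image('wrist');save(a,'w3.png')
report(a,s,['dial_centre','index_tip','peg_top','marker_tip'])
C=(.5447,-.0045)
rows(s,[pushpose(C,218+8*i,.016) for i in range(1,11)])
E
```

```text
5.15 [ 0.50203846 -0.01836225  0.06342091] [-0.29438647  0.74657153 -1.71274711] [-1.90207537e-01  1.20568046e-01  1.82587685e+00  2.85620027e-04
  1.19412582e+00  7.12688064e-01]
dial_centre 0.88 [187.1 308.8] [ 0.5442 -0.0045  0.051 ]
index_tip 0.84 [ 63.4 297.2] [0.5874 0.0377 0.051 ]
peg_top 0.59 [293.6 325. ] [ 0.5149 -0.0359  0.081 ]
marker_tip 0.92 [192.3 191.2] [0.5055 0.0405 0.051 ]
{"dp":[5.3,1.7,1.4],"turn":[0,0,-7.7],"gripper":1},
{"dp":[11.5,2.7,1.4],"turn":[0,0,-15.7],"gripper":1},
{"dp":[17.8,2.8,1.4],"turn":[0,0,-23.7],"gripper":1},
{"dp":[24.0,2.1,1.4],"turn":[0,0,-31.7],"gripper":1},
{"dp":[30.1,0.4,1.4],"turn":[0,0,-39.7],"gripper":1},
{"dp":[35.9,-2.0,1.4],"turn":[0,0,-47.7],"gripper":1},
{"dp":[41.2,-5.2,1.5],"turn":[0,0,-55.7],"gripper":1},
{"dp":[46.1,-9.1,1.5],"turn":[0,0,-63.7],"gripper":1},
{"dp":[50.4,-13.7,1.5],"turn":[0,0,-71.7],"gripper":1},
{"dp":[54.0,-18.9,1.5],"turn":[0,0,-79.7],"gripper":1},
```

View pics/w3.png

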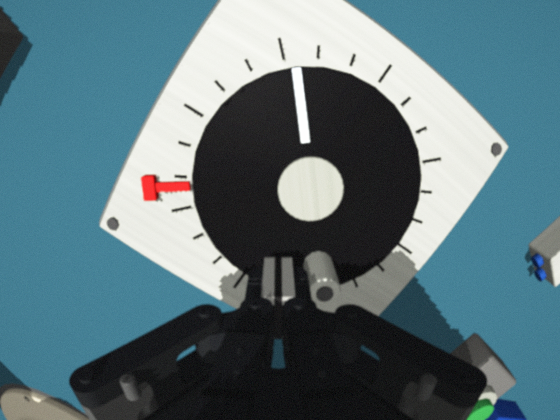

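The dial follows well. The index is now about 44°, with the marker at about 131°. Continuing about 70° more, then I'll measure again.

carry_out(
  targets=[
    {"dp": [5,1.5,0],"turn": [0,0,-7.7],"gripper": 1},
    {"dp": [11.5,2.7,0],"turn": [0,0,-15.7],"gripper": 1},
    {"dp": [17.8,2.8,0],"turn": [0,0,-23.7],"gripper": 1},
    {"dp": [24,2.1,0],"turn": [0,0,-31.7],"gripper": 1},
    {"dp": [30.1,0.4,0],"turn": [0,0,-39.7],"gripper": 1},
    {"dp": [35.9,-2,0],"turn": [0,0,-47.7],"gripper": 1},
    {"dp": [41.2,-5.2,0],"turn": [0,0,-55.7],"gripper": 1},
    {"dp": [46.1,-9.1,0],"turn": [0,0,-63.7],"gripper": 1},
    {"dp": [48.3,-11.4,0],"turn": [0,0,-67.7],"gripper": 1},
    {"dp": [48.3,-11.4,0],"turn": [0,0,-67.7],"gripper": 1},
  ],
)

```text
time_s: 6.65
ee_pos: [0.5406, -0.0488, 0.0625]
ee_rot: [3.112, 0.427, 0.0]
wrist_force: [-0.0, 0.7, 0.6]
finger_gap: 0.0002
```

```bash
python3 - <<'E'
from h import *
s=ctrl.observe();print(s['time_s'],s['ee_pos'],s['wrist_force'])
a=ctrl.get_image('wrist');save(a,'w4.png')
report(a,s,['dial_centre','index_tip','peg_top','marker_tip'])
geom(a,s,(.5445,-.0045),117)
C=(.5447,-.0045)
rows(s,[pushpose(C,286+2*i,.016) for i in range(0,12)])
E
```

```text
6.65 [ 0.54063416 -0.04878521  0.0625289 ] [-0.030085    0.67160474  0.57988679]
dial_centre 0.95 [187.2 305.9] [ 0.5432 -0.0048  0.051 ]
index_tip 0.71 [ 67.9 287.7] [0.5188 0.0481 0.051 ]
peg_top 0.73 [294.3 324.1] [ 0.5617 -0.0435  0.081 ]
marker_tip 0.97 [ 76.7 255.9] [0.5057 0.0402 0.051 ]
centre [ 0.5452 -0.0082  0.0711] 25
index deg 114.63838525259199 603 795 marker deg 128.3747729607501 687 diff 13.736387708158107
{"dp":[0.1,0.6,0.5],"turn":[0,0,-0.4],"gripper":1},
{"dp":[1.6,1.1,0.5],"turn":[0,0,-2.4],"gripper":1},
{"dp":[3.1,1.5,0.5],"turn":[0,0,-4.4],"gripper":1},
{"dp":[4.6,2.0,0.5],"turn":[0,0,-6.4],"gripper":1},
{"dp":[6.1,2.3,0.5],"turn":[0,0,-8.4],"gripper":1},
{"dp":[7.7,2.6,0.5],"turn":[0,0,-10.4],"gripper":1},
{"dp":[9.2,2.9,0.5],"turn":[0,0,-12.4],"gripper":1},
{"dp":[10.8,3.1,0.5],"turn":[0,0,-14.4],"gripper":1},
{"dp":[12.3,3.3,0.5],"turn":[0,0,-16.4],"gripper":1},
{"dp":[13.9,3.3,0.5],"turn":[0,0,-18.4],"gripper":1},
{"dp":[15.5,3.4,0.5],"turn":[0,0,-20.4],"gripper":1},
{"dp":[17.0,3.4,0.5],"turn":[0,0,-22.4],"gripper":1},
```

View pics/w4.png

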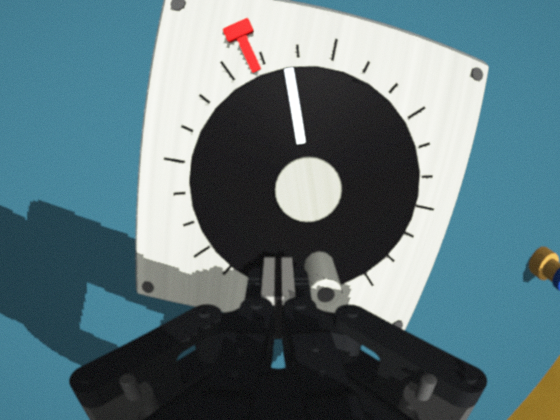

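```bash
cat >> h.py <<'E'
def fine(p,st,i0,m0,C=(.5445,-.0045)):
    im=p['color'].astype(int);R,G,B=[im[...,i] for i in range(3)]
    P=lambda m,z:np.array([at(p,x,z,st)[:2] for x in np.argwhere(m)])
    wh=(im.min(2)>110)
    q=P(wh,.054);k=np.linalg.norm(q-C,axis=1)<.021;mn=q[k].min(0);mx=q[k].max(0)
    c=(mn+mx)/2;print('cap',c,'size',mx-mn)
    def sel(m,z,r0,r1,a0,w):
        v=P(m,z)-c;d=np.linalg.norm(v,axis=1);a=np.degrees(np.arctan2(v[:,1],v[:,0]))-a0;a=(a+180)%360-180
        k=(d>r0)&(d<r1)&(abs(a)<w);return a0+np.mean(a[k]),k.sum(),d[k].min(),d[k].max()
    i=sel(wh,.051,.026,.057,i0,6);print('index',i)
    for z in (.041,.046):
        r=sel((R>130)&(G<90)&(B<90),z,.063,.08,m0,8);print('marker z',z,r,'diff',r[0]-i[0])
E
python3 - <<'E'
from h import *
s=ctrl.observe();a=ctrl.get_image('wrist');fine(a,s,115,130)
E
```

```text
cap [ 0.54417283 -0.00503056] size [0.03224566 0.03251741]
index (np.float64(115.23827064641127), np.int64(725), np.float64(0.026024339837693044), np.float64(0.056998153668230446))
marker z 0.041 (np.float64(129.32079891054457), np.int64(279), np.float64(0.0631068879602884), np.float64(0.07993048430865747)) diff 14.082528264133302
marker z 0.046 (np.float64(129.21693448051786), np.int64(291), np.float64(0.06300990155331833), np.float64(0.07997850257205284)) diff 13.978663834106598
```

carry_out(
  targets=[
    {"dp": [1.6,0.8,0],"turn": [0,0,-2.4],"gripper": 1},
    {"dp": [3.1,1.3,0],"turn": [0,0,-4.4],"gripper": 1},
    {"dp": [4.6,1.8,0],"turn": [0,0,-6.4],"gripper": 1},
    {"dp": [6.1,2.3,0],"turn": [0,0,-8.4],"gripper": 1},
    {"dp": [7.7,2.6,0],"turn": [0,0,-10.4],"gripper": 1},
    {"dp": [8.5,2.8,0],"turn": [0,0,-11.4],"gripper": 1},
    {"dp": [9.2,2.9,0],"turn": [0,0,-12.4],"gripper": 1},
    {"dp": [9.2,2.9,0],"turn": [0,0,-12.4],"gripper": 1},
    {"dp": [9.2,2.9,0],"turn": [0,0,-12.4],"gripper": 1},
    {"dp": [9.2,2.9,0],"turn": [0,0,-12.4],"gripper": 1},
  ],
)

```text
time_s: 8.2
ee_pos: [0.5501, -0.0491, 0.0623]
ee_rot: [-3.047, -0.763, -0.0]
wrist_force: [-0.9, -1.0, 0.3]
finger_gap: -0.0002
```

```bash
python3 - <<'E'
from h import *
s=ctrl.observe();print(s['time_s'],s['ee_pos'],s['wrist_force']);a=ctrl.get_image('wrist');fine(a,s,127,130)
C=(.5447,-.0045)
rows(s,[pushpose(C,298+i,.016) for i in range(0,4)])
E
```

```text
8.2 [ 0.55010935 -0.04911133  0.06230905] [-0.94102185 -1.0130969   0.27938171]
cap [ 0.54418051 -0.00511078] size [0.0323117  0.03242373]
index (np.float64(127.12474794179963), np.int64(722), np.float64(0.02603428675486519), np.float64(0.05695903012101011))
marker z 0.041 (np.float64(129.23668113289838), np.int64(280), np.float64(0.06311224333738466), np.float64(0.07996306872193276)) diff 2.111933191098757
marker z 0.046 (np.float64(129.3781556488034), np.int64(292), np.float64(0.06300362943954975), np.float64(0.07999488934439929)) diff 2.253407707003788
{"dp":[0.2,0.1,0.3],"turn":[0,0,0.1],"gripper":1},
{"dp":[0.9,0.3,0.3],"turn":[0,0,-0.9],"gripper":1},
{"dp":[1.6,0.6,0.3],"turn":[0,0,-1.9],"gripper":1},
{"dp":[2.4,0.9,0.3],"turn":[0,0,-2.9],"gripper":1},
```

carry_out(
  targets=[
    {"dp": [0.7,0.2,0],"turn": [0,0,-1],"gripper": 1},
    {"dp": [1.2,0.4,0],"turn": [0,0,-1.6],"gripper": 1},
    {"dp": [1.6,0.6,0],"turn": [0,0,-2.2],"gripper": 1},
    {"dp": [1.6,0.6,0],"turn": [0,0,-2.2],"gripper": 1},
    {"dp": [1.6,0.6,0],"turn": [0,0,-2.2],"gripper": 1},
    {"dp": [1.6,0.6,0],"turn": [0,0,-2.2],"gripper": 1},
    {"dp": [1.6,0.6,0],"turn": [0,0,-2.2],"gripper": 1},
    {"dp": [1.6,0.6,0],"turn": [0,0,-2.2],"gripper": 1},
    {"dp": [1.6,0.6,0],"turn": [0,0,-2.2],"gripper": 1},
    {"dp": [1.6,0.6,0],"turn": [0,0,-2.2],"gripper": 1},
  ],
)

```text
time_s: 9.5
ee_pos: [0.5518, -0.0489, 0.0623]
ee_rot: [-3.032, -0.822, -0.0]
wrist_force: [-1.3, -0.8, 0.9]
finger_gap: -0.0001
```

```bash
python3 - <<'E'
from h import *
s=ctrl.observe();print(s['time_s'],s['ee_pos'],s['wrist_force']);a=ctrl.get_image('wrist');fine(a,s,129,130)
E
```

```text
9.5 [ 0.55181201 -0.0488822   0.06230489] [-1.30566472 -0.77920527  0.88504797]
cap [ 0.54414792 -0.00511899] size [0.03239846 0.0324368 ]
index (np.float64(129.19637564136812), np.int64(719), np.float64(0.026049105528948287), np.float64(0.0569513867036546))
marker z 0.041 (np.float64(129.19450071243452), np.int64(291), np.float64(0.06306465932773798), np.float64(0.07997979367804245)) diff -0.0018749289336028596
marker z 0.046 (np.float64(129.38557505468563), np.int64(302), np.float64(0.06302146727500565), np.float64(0.07998704663883728)) diff 0.18919941331751033
```

Aligned to about 0.1°. Next: back off along the tool's -x, rise, and verify from above.

carry_out(
  targets=[
    {"dp": [-3,0,0],"turn": [0,0,0],"gripper": 1},
    {"dp": [-9,0,0],"turn": [0,0,0],"gripper": 1},
    {"dp": [-16,0,0],"turn": [0,0,0],"gripper": 1},
    {"dp": [-18,0,-25],"turn": [0,0,0],"gripper": 1},
    {"dp": [-18,0,-55],"turn": [0,0,0],"gripper": 1},
    {"dp": [-18,0,-85],"turn": [0,0,0],"gripper": 1},
    {"dp": [-18,0,-110],"turn": [0,0,0],"gripper": 1},
    {"dp": [-18,0,-110],"turn": [0,0,0],"gripper": 1},
    {"dp": [-18,0,-110],"turn": [0,0,0],"gripper": 1},
    {"dp": [-18,0,-110],"turn": [0,0,0],"gripper": 1},
  ],
)

```text
time_s: 10.8
ee_pos: [0.5358, -0.058, 0.1714]
ee_rot: [-3.031, -0.822, 0.002]
wrist_force: [-0.2, -0.3, -0.1]
finger_gap: -0.0003
```

```bash
python3 - <<'E'
from h import *
s=ctrl.observe();print(s['time_s'],s['ee_pos'],s['wrist_force']);a=ctrl.get_image('wrist');save(a,'w5.png');fine(a,s,129,130)
report(a,s,['green_button_top'])
rows(s,[(.480,-.25,.17,-20)])
E
```

```text
10.8 [ 0.53581881 -0.05798164  0.17138137] [-0.22865142 -0.3160554  -0.13166578]
cap [ 0.54395192 -0.00504401] size [0.03250381 0.03246704]
index (np.float64(129.15372612060648), np.int64(279), np.float64(0.026023964987990072), np.float64(0.056966897464070375))
marker z 0.041 (np.float64(129.22155269658737), np.int64(89), np.float64(0.06374535764141599), np.float64(0.07997295432476735)) diff 0.06782657598088804
marker z 0.046 (np.float64(129.61724824792958), np.int64(92), np.float64(0.06340650201355685), np.float64(0.07966220263069294)) diff 0.4635221273231025
green_button_top 0.76 [345.6 140.7] [ 0.4869 -0.2892  0.05  ]
{"dp":[-145.2,137.5,1.4],"turn":[0,0,50.3],"gripper":1},
```

View pics/w5.png

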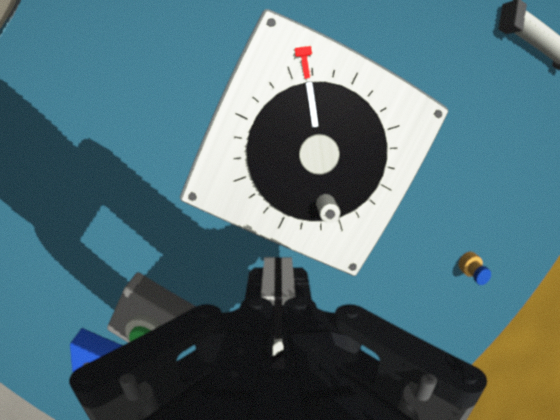

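The index (311,90) and marker (305,65) line up, and the peg stands free at (329,210). Next, the grey-station green button.

```bash
python3 - <<'E'
from h import *
rows(ctrl.observe(),[(.456,-.34,.17,-20)])
E
```

```text
{"dp":[-211.5,203.0,1.6],"turn":[0,0,50.3],"gripper":1},
```

carry_out(
  targets=[
    {"dp": [-30,29,0],"turn": [0,0,7],"gripper": 1},
    {"dp": [-60,58,0],"turn": [0,0,14],"gripper": 1},
    {"dp": [-90,87,0],"turn": [0,0,21],"gripper": 1},
    {"dp": [-120,116,0],"turn": [0,0,28],"gripper": 1},
    {"dp": [-150,145,0],"turn": [0,0,35],"gripper": 1},
    {"dp": [-180,174,0],"turn": [0,0,42],"gripper": 1},
    {"dp": [-211,203,0],"turn": [0,0,50],"gripper": 1},
    {"dp": [-211,203,0],"turn": [0,0,50],"gripper": 1},
    {"dp": [-211,203,0],"turn": [0,0,50],"gripper": 1},
    {"dp": [-211,203,0],"turn": [0,0,50],"gripper": 1},
  ],
)

```text
time_s: 12.15
ee_pos: [0.457, -0.339, 0.1722]
ee_rot: [-3.096, 0.534, 0.0]
wrist_force: [0.8, 0.8, 0.1]
finger_gap: 0.0004
```

```bash
python3 - <<'E'
from h import *
s=ctrl.observe();print(s['time_s'],s['ee_pos'],s['wrist_force']);a=ctrl.get_image('wrist');save(a,'w6.png')
report(a,s,['green_button_top'])
im=a['color'].astype(int);g=((im[...,1]>im[...,0]+40)&(im[...,1]>im[...,2]+40)).astype(np.uint8)
n,_,st,ce=cv2.connectedComponentsWithStats(g)
for i in range(1,n):
    if st[i,4]>60: print(st[i],[np.round(at(a,ce[i][::-1],z,s),4) for z in (.045,.05,.055)])
E
```

```text
12.15 [ 0.45700141 -0.33896177  0.17222678] [0.81416143 0.75271198 0.11265051]
green_button_top 0.88 [114.6 285.3] [ 0.4872 -0.2721  0.05  ]
green_button_top 0.48 [276.9 288.4] [ 0.4415 -0.4126  0.05  ]
[ 262   94   40   40 1241] [array([ 0.4851, -0.2704,  0.045 ]), array([ 0.4851, -0.2702,  0.05  ]), array([ 0.4851, -0.27  ,  0.055 ])]
[293 258  13  11  77] [array([ 0.4536, -0.4041,  0.045 ]), array([ 0.4542, -0.4014,  0.05  ]), array([ 0.4548, -0.3988,  0.055 ])]
```

View pics/w6.png

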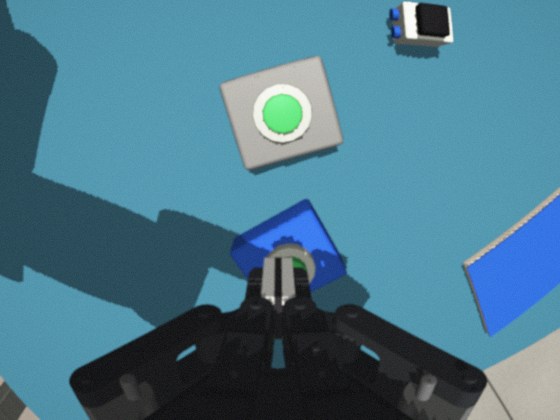

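The green button on the grey station is at (282,113), i.e. (0.485,-0.270). The blue one is at (290,260) under the fingers, and I'm leaving it alone. I'll move above the grey one.

```bash
python3 - <<'E'
from h import *
rows(ctrl.observe(),[(.485,-.2702,.075,-20)])
E
```

```text
{"dp":[3.3,-74.2,97.4],"turn":[0,0,0.4],"gripper":1},
```

carry_out(
  targets=[
    {"dp": [1.5,-35,5],"turn": [0,0,0],"gripper": 1},
    {"dp": [3,-74,15],"turn": [0,0,0],"gripper": 1},
    {"dp": [3,-74,45],"turn": [0,0,0],"gripper": 1},
    {"dp": [3,-74,75],"turn": [0,0,0],"gripper": 1},
    {"dp": [3,-74,97],"turn": [0,0,0],"gripper": 1},
    {"dp": [3,-74,103],"turn": [0,0,0],"gripper": 1},
    {"dp": [3,-74,109],"turn": [0,0,0],"gripper": 1},
    {"dp": [3,-74,113],"turn": [0,0,0],"gripper": 1},
    {"dp": [3,-74,115],"turn": [0,0,0],"gripper": 1},
    {"dp": [3,-74,115],"turn": [0,0,0],"gripper": 1},
  ],
)

```text
time_s: 13.5
ee_pos: [0.4847, -0.2712, 0.0577]
ee_rot: [3.095, -0.536, 0.001]
wrist_force: [2.0, 2.0, 3.5]
finger_gap: 0.0
```

```bash
python3 - <<'E'
from h import *
s=ctrl.observe();print(s['ee_pos'],s['wrist_force'])
a=ctrl.get_image('wrist');save(a,'w7.png')
E
```

```text
[ 0.4847222  -0.27117896  0.05771279] [1.99327887 2.04959049 3.49249622]
```

View pics/w7.png

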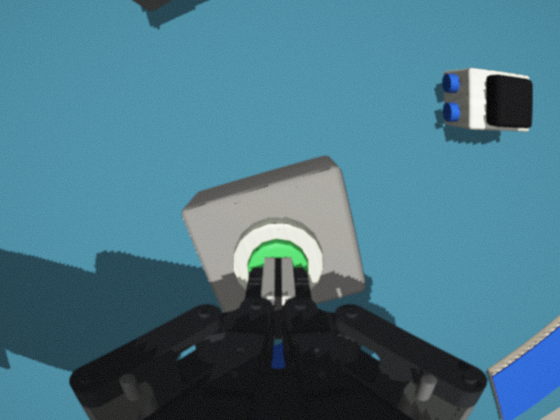

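The fingertip is centred on the green button. Pressing further in small steps.

carry_out(
  targets=[
    {"dp": [0,0,0.5],"turn": [0,0,0],"gripper": 1},
    {"dp": [0,0,1],"turn": [0,0,0],"gripper": 1},
    {"dp": [0,0,1.5],"turn": [0,0,0],"gripper": 1},
    {"dp": [0,0,2],"turn": [0,0,0],"gripper": 1},
    {"dp": [0,0,2.5],"turn": [0,0,0],"gripper": 1},
    {"dp": [0,0,3],"turn": [0,0,0],"gripper": 1},
    {"dp": [0,0,3],"turn": [0,0,0],"gripper": 1},
    {"dp": [0,0,3],"turn": [0,0,0],"gripper": 1},
    {"dp": [0,0,3],"turn": [0,0,0],"gripper": 1},
    {"dp": [0,0,3],"turn": [0,0,0],"gripper": 1},
  ],
)

```text
time_s: 14.8
ee_pos: [0.4847, -0.2713, 0.0557]
ee_rot: [3.095, -0.536, 0.002]
wrist_force: [-2.8, 4.0, 21.9]
finger_gap: 0.0002
```

```bash
python3 - <<'E'
from h import *
s=ctrl.observe();print(s['ee_pos'],s['wrist_force'])
a=ctrl.get_image('wrist');save(a,'w8.png');b=ctrl.get_image('side')
c=lambda i:cv2.resize(i[190:310,200:350],None,fx=2.6,fy=2.6,interpolation=cv2.INTER_CUBIC)
o=cv2.imread('pics/w7.png')
cv2.imwrite('pics/cmp.png',np.hstack([c(o),c(a['color'][:,:,::-1])]))
E
```

```text
[ 0.48473245 -0.27130658  0.05565067] [-2.77046112  4.02757799 21.91535795]
```

View pics/cmp.png

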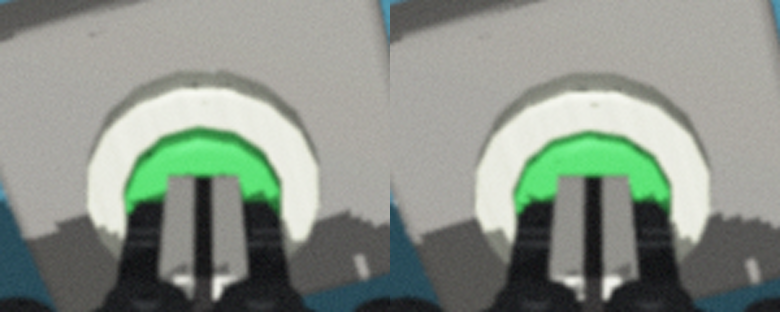

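The fingertip bears only on the green cap, well inside the white ring. The force is 22 N against a 4 N spring, so the button is on its stop. Now I'll release and rise.

carry_out(
  targets=[
    {"dp": [0,0,-3],"turn": [0,0,0],"gripper": 1},
    {"dp": [0,0,-8],"turn": [0,0,0],"gripper": 1},
    {"dp": [0,0,-20],"turn": [0,0,0],"gripper": 1},
    {"dp": [0,0,-50],"turn": [0,0,0],"gripper": 1},
    {"dp": [0,25,-80],"turn": [0,0,0],"gripper": 1},
    {"dp": [0,60,-110],"turn": [0,0,0],"gripper": 1},
    {"dp": [0,70,-115],"turn": [0,0,0],"gripper": 1},
    {"dp": [0,70,-115],"turn": [0,0,0],"gripper": 1},
    {"dp": [0,70,-115],"turn": [0,0,0],"gripper": 1},
    {"dp": [0,70,-115],"turn": [0,0,0],"gripper": 1},
  ],
)

```text
time_s: 16.15
ee_pos: [0.4609, -0.3361, 0.1686]
ee_rot: [-3.095, 0.535, 0.002]
wrist_force: [0.6, -0.5, -0.0]
finger_gap: -0.0002
```

```bash
python3 - <<'E'
from h import *
s=ctrl.observe();print(s['time_s'],s['ee_pos'],s['wrist_force'])
a=ctrl.get_image('wrist');b=ctrl.get_image('side')
im=a['color'].astype(int);g=((im[...,1]>im[...,0]+40)&(im[...,1]>im[...,2]+40)).astype(np.uint8)
print(cv2.connectedComponentsWithStats(g)[2])
report(b,None,['dial_centre','index_tip','marker_tip','peg_top'])
c=lambda i,y,x:cv2.resize(i[y:y+150,x:x+150,::-1],(400,400),interpolation=cv2.INTER_CUBIC)
cv2.imwrite('pics/end.png',np.hstack([c(a['color'],40,210),c(b['color'],150,180)]))
E
```

```text
16.15 [ 0.46094694 -0.33612658  0.16855353] [ 0.63240043 -0.52102357 -0.04114141]
[[     0      0    560    420 233926]
 [   259     99     40     40   1274]]
dial_centre 0.68 [212.  245.8] [ 0.5395 -0.0084  0.051 ]
index_tip 0.57 [198.2 230.7] [0.5053 0.0393 0.051 ]
peg_top 0.85 [214.6 259.8] [ 0.5716 -0.0447  0.081 ]
```

View pics/end.png

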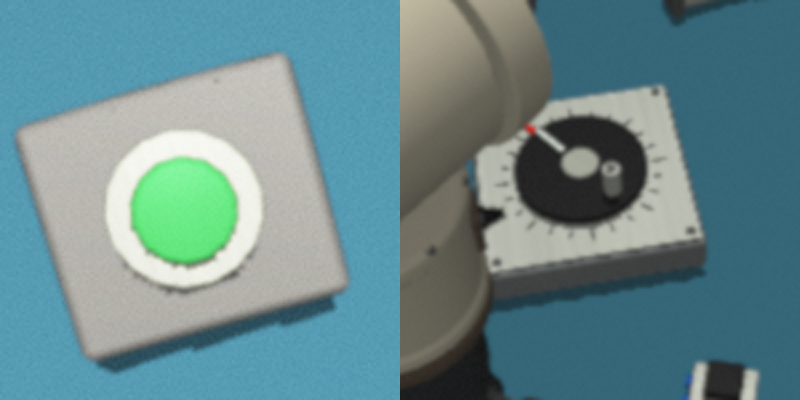

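The button is up again, the index still meets the marker, and the robot is clear of everything. Handing in.

```bash
python3 -c "
from station import ctrl
print(ctrl.hand_in())"
```

```text
the job is handed in; nothing more can be done
None
```

I set the dial, pressed the green button on the grey station right down and let it go, then handed the job in at about 16 s of the 51 s allowed. The hand-in gave no verdict.

- **Dial:** I pushed the peg about 126° counter-clockwise with the shut fingertips. With the finger still on the peg, the index and marker matched to within 0.2°. After I backed off it measured 0.07° to 0.46°, depending on the marker height I assumed. Wrist force was 2 N or less at each reading during the push.
- **Button:** The fingertip was on the green cap only. The force reached about 22 N, far above the 4 N spring, so I took the button to be at its stop. The travel itself was not measured. The last picture shows the cap up again.
- **Last checks:** The side view after the press showed the index still in line with the marker, partly hidden by the arm. The network did not report the marker in that view, so this check was by eye. The robot was clear, with about 1 N or less on the wrist.
- **Disagreement:** My early circle fits of the dial gave a radius of 58 to 71 mm, because shadow and gripper got in the way. I dropped them and used the steel cap as the centre instead; it measured 32.3 mm against the 32 mm given.

The blue look-alike, the black button and the loose parts were left alone.

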